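# Index the flow-selector turret and seat the feed spigot

## Task

On the rig's flow selector, turn the white lobed turret by its crank anticlockwise (seen from above), click by click, without running past, until the fourth orifice counted clockwise from the raised rib has clicked in under the feed spigot. Then push the spigot's head down with the fingertips, through that orifice and onto the hidden rubber seal, press it there with about 15 N for half a second, and let go, leaving it down. Handle the plastic parts gently (never more than about 30 N) and leave the jar, printed bracket and screwdriver alone.

Things in the scene. Friction and masses are not known exactly. Their poses are not given: they have to be found in the camera images.
- rig: Fixed stand of the flow selector: grey base 210 x 170 x 50 mm, reaching from x -95 to +115 mm. Origin: at table height on the turret's vertical axis. Its +x points from that axis to the feed spigot, 42 mm out. An aluminium post (22 x 40 mm, centred at x +103 mm, 108 mm high) carries an arm over the disc that guides the spigot.
- turret (a joint): Angle of the turret, positive anticlockwise from above: 0 with the rib under the spigot. One click is 0.628 rad (36 degrees), so the wanted fourth orifice is in place at 2.513. It starts at 0, 1 or 2 clicks. Hard stops at -0.5 and 3.45.
- hub (a point): On the turret axis at the disc's top face, 66 mm above the table; turns with the disc. White horizontal disc with ten lobes, 60 mm radius, 14 mm thick. A sprung roller at the rim pulls it into each station by itself from up to half a click off. Passing the hump between stations takes about 6 to 10 N at the crank peg, then the load drops to nothing as the disc jumps ahead.
- rib (a point): Top of the one raised rib (34 x 8 mm, 5 mm high) on the disc, 42 mm from the axis; it marks station 0, which has no orifice. The other nine stations carry round orifices of 16 mm bore on the same circle.
- peg_top (a point): Centre of the top of the crank's upright round peg: 14 mm in diameter, 85 mm from the turret axis, top 135 mm above the table. The crank turns about the same axis as the turret.
- peg_foot (a point): Foot of the same peg, where it meets the black crank arm, 83 mm above the table. The crank is loose on the turret: mid-play it points 2.15 rad anticlockwise of the rib; it swings freely 0.22 rad either way before it drives the disc, and starts anywhere in that play. At each click it is carried ahead with the disc, out of contact with a finger that pushes it.
- spigot (a joint): How far the feed spigot is pushed down, in m; 0 at the start (raised). It takes about 5 N to slide and stays where it is left. Its tip meets the disc at 0.010 if no orifice is under it and clears the disc's underside at 0.024.
- spigot_tip (a point): Lower end of the spigot, a 10 mm steel rod. It meets the rubber seal in the base somewhere between 0.026 and 0.038 m of travel: the seal's height differs every time, is not measured or visible, and can only be felt. The seal gives about 1 mm for each 8 N of push beyond the 5 N of sliding friction.
- spigot_head (a point): Centre of the flat top of the spigot's black head, a disc 32 mm in diameter and 10 mm thick; 160 mm above the table when raised. It goes straight down.
- jar: Bystander: clear screw jar with a lid, 56 mm in diameter, 75 mm high, standing; origin at the centre of its underside.
- bracket: Bystander: white printed L-shaped bracket, 60 x 40 x 50 mm high; origin at the centre of its underside.
- screwdriver: Bystander: screwdriver with a black handle lying on the table along its x axis.

How it is judged:
On the way, in this order (a step that is already met when the one before it is completed fails the run):
1. the fourth orifice has clicked in under the raised spigot (value of joint turret between 2.4 and 2.63 rad and value of joint spigot below 0.006 m), for 0.2 s.
2. the spigot is through the orifice and pressed onto the seal with 9 to 22 N (value of joint spigot above 0.0245 m and contact force between the fingers and rig between 9 and 22 N), for 0.3 s.
At the end, for the whole second after the job is handed in: The turret rests at 2.513 rad within 0.11 rad (fourth orifice under the spigot) and the spigot is at least 24.5 mm down, left on the seal (value of joint turret between 2.4 and 2.63 rad and value of joint spigot above 0.0245 m); the robot touches nothing.
It fails at once if the turret is run past the wanted station (value of joint turret above 2.9 rad).
It fails at once if the robot loads the flow selector with more than 35 N (contact force between any of the fingers, the arm and rig above 35 N).
It fails at once if a bystander is moved more than 30 mm (distance of any of jar, bracket, screwdriver from where it was at the start of the episode above 0.03 m).
It also fails if it takes over 67 s, if anything falls off the work surface, if the arm or the gripper's body presses on something with over 40 N, if the wrist force passes 120 N, or if a joint passes its speed limit or range.

## Robot

A 6-joint arm with a two-finger parallel gripper is mounted at the origin on the work surface. World frame = base frame: x ahead of the robot, y to its left, z up, the work surface at z = 0. Lengths are in m, angles in rad, forces in N, time in s.
With the tool pointing down it reaches from about 0.35 to 0.975 m from the base axis. Payload 4.9 kg.
Tool frame: the origin (TCP) lies midway between the tips of the shut fingers; the grasp point (between the pads) lies 19 mm behind it (manip.pinch_z is the x of the grasp point in the tool frame, in m); x points along the fingers, y is the direction in which the jaws open and shut, and the axes are right-handed (so a half turn about x gives the same grasp; the last joint's range is limited). The gripper opens to 85 mm and grips with 20 to 120 N. Pads are 22 mm wide; open, the fingers measure 114 mm over their backs; the gripper's body (76 mm by 85 mm) begins 54 mm behind the grasp point. The pads swing forward as they close: fully open they stand 13 mm farther back than shut.
Start: joints at [1.16, 0.053, 1.613, -0, 1.476, -0.119], TCP at [0.18, 0.599, 0.231] pointing down, gripper open.
Joint ranges: [-3.01, 3.01], [-1.01, 2.22], [0.06, 2.58], [-1.02, 4.17], [0.09, 2.62], [-3.14, 3.14]. Speed limits (rad/s): [2.57, 2.57, 3.14, 3.14, 3.14, 3.14].

## Interface

Orientations are given as a unit quaternion [w, x, y, z].
In Python, from plant import sensors, cams, workorder, manip gives the robot as it stands.
- The arm moves only by the tool drive_tool, never from a script. Its argument "series" is a list of rows, each an object of numbers: "x", "y", "z": the shift along the tool's x, y, z in units of 25 mm (1.0 is 25 mm); "ax", "ay", "az": the turn, a rotation vector about the tool's x, y, z in units of 5 degrees (1.0 is 5 degrees). A call has 1 to 5 rows; each row is the pose to reach, as a shift and turn from the pose commanded when the call began, along the tool's axes at that moment; what a row does not reach only later rows make up. A row lasts 1/12 s, in which the tool goes at most 41.7 mm and 7.16 degrees, less where a joint would pass 70% of its speed; a pose out of reach is approached as far as the arm can. A call with a gripper value outside its range is refused whole. "hand" is the opening, from 0 (shut) to 1 (fully open), set as the call begins (left out, the last holds). The fingers move at their own pace and stop on an object; the grip force is fixed at half the most. Time passes only in rows, so rows that repeat a pose let the fingers close. It gives the time, the measured TCP pose, the force and the opening at its end, in the units of the state.
- sensors.state(): the state, without advancing time (a new reading comes with each control period).
- cams.grab_frame(name): name is "scene" or "top" or "wrist"; returns a dict with "img" (420x560x3 uint8, blue, green, red), "camera_matrix" (3x3 intrinsics, pixels), "k1" (the pictures are not rectified: a ray, as slopes to the right and down, at radius r is drawn at 1 + k1 r^2 times it, then the intrinsics apply), "cam_to_world" (4x4, takes a point from camera to world coordinates). Camera axes: x right, y down, z forward; pixel columns grow to the right and rows downward; lengths in m; the calibration is good to about 2 mm. A picture is of the moment at which its call begins. There is no depth.
- workorder.job_done(): hands the job in, once; it reports no verdict.
The state is a dict: "time": time; "joint_pos": joint angles; "joint_vel": joint speeds; "joint_efforts": joint torques, N m; "tool_pos": TCP position; "tool_rot": TCP orientation; "contact_force": force on the tool from outside, world axes, zero at the start; "ft_torque": the same for the moment, N m; "gripper_width": opening from 0.0 (shut) to 1.0 (fully open).
Only numpy, scipy, OpenCV 4.12 (cv2) and the standard library are available. Lean on these libraries where they do the work, as an engineer would, in place of code of your own. Each camera call takes 0.05 s, during which the arm holds its last target.

## Working session

There is one attempt and no reset: what is moved stays moved. The work goes in short steps, Python scripts to look and compute and a tool call to move; the robot and the scene stay as the last step left them, time stands still between calls to the robot, and variables do not carry over. Pictures are saved under pics/ and viewed, and the job is handed in when it is done.

Besides the shell and the picture viewer there is one more tool, called after "Emit:" by a JSON object that holds its "fn" and its "kwargs". drive_tool: Moves the arm, as the interface text tells. Its arguments: {"type":"object","properties":{"series":{"type":"array","items":{"type":"object","properties":{"x":{"type":"number"},"y":{"type":"number"},"z":{"type":"number"},"ax":{"type":"number"},"ay":{"type":"number"},"az":{"type":"number"}}}},"hand":{"type":"number"}},"required":["series"]}

```bash
mkdir -p pics; ls; python3 - <<'E'
from plant import sensors,cams,manip
import cv2
s=sensors.state();print(s)
print([a for a in dir(manip) if a[0]!='_'])
for n in ["scene","top","wrist"]:
    f=cams.grab_frame(n);cv2.imwrite(f"pics/{n}0.png",f["img"]);print(n,f["camera_matrix"],f["k1"],f["cam_to_world"])
E
```

```text
pics
{'time': 0.0, 'joint_pos': array([ 1.15999246e+00,  5.33510315e-02,  1.61426759e+00, -1.07967954e-05,
        1.47599483e+00, -1.19005678e-01]), 'joint_vel': array([-0.00160985,  0.00086446,  0.00178139, -0.00031798, -0.00101342,
        0.00095256]), 'joint_efforts': array([-1.76351892e-03, -3.93672037e+01, -3.70175171e+01, -3.19653427e-04,
        6.92753558e-03, -1.20543584e-05]), 'tool_pos': array([0.17955713, 0.59801457, 0.2300824 ]), 'tool_rot': array([ 0.6994105 ,  0.10210967,  0.69977728, -0.10349074]), 'contact_force': array([-0.17494122,  1.17304717, -0.21060155]), 'ft_torque': array([-0.05040966,  0.01339912, -0.01242663]), 'gripper_width': 0.9987897631193693}
['IKError', 'pinch_z']
scene [[495.17182907   0.         280.84280132]
 [  0.         495.17182907 210.59712224]
 [  0.           0.           1.        ]] -0.06620615251576746 [[-0.58374938  0.43251189 -0.68714636  1.24535917]
 [ 0.8118994   0.31874823 -0.48910013  0.54766029]
 [ 0.00748506 -0.84340561 -0.53722523  0.67576853]
 [ 0.          0.          0.          1.        ]]
top [[453.49314675   0.         274.41816978]
 [  0.         453.49314675 211.05488984]
 [  0.           0.           1.        ]] -0.0826850353089299 [[ 0.01897254 -0.97996473  0.19826539  0.387763  ]
 [-0.99981737 -0.01814047  0.00601242  0.04981611]
 [-0.00229533 -0.19834325 -0.98012993  1.02910923]
 [ 0.          0.          0.          1.        ]]
wrist [[319.27267818   0.         279.98814359]
 [  0.         319.27267818 209.69826827]
 [  0.           0.           1.        ]] -0.07489434103851912 [[ 0.28706055  0.90817298  0.30466058  0.10163239]
 [ 0.95790974 -0.27139981 -0.09354713  0.62150712]
 [-0.00227215  0.31869103 -0.94785593  0.37271155]
 [ 0.          0.          0.          1.        ]]
```

View pics/scene0.png

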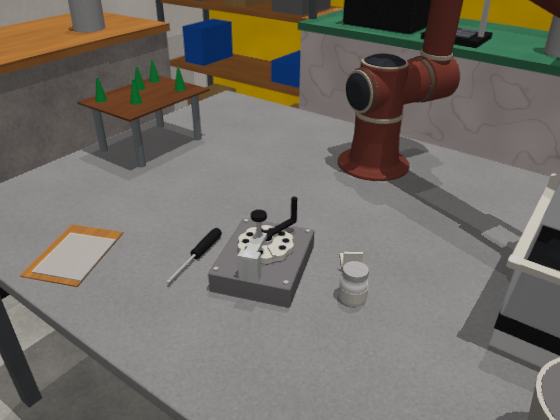

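View pics/top0.png

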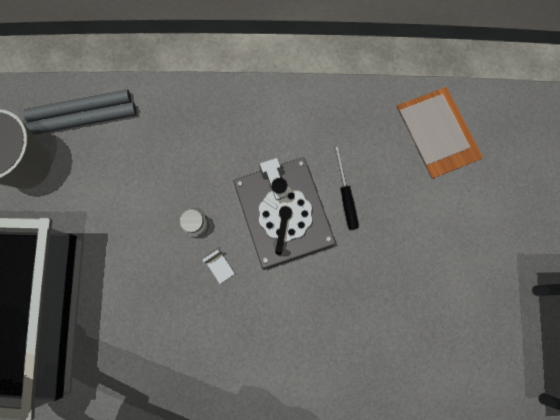

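View pics/wrist0.png

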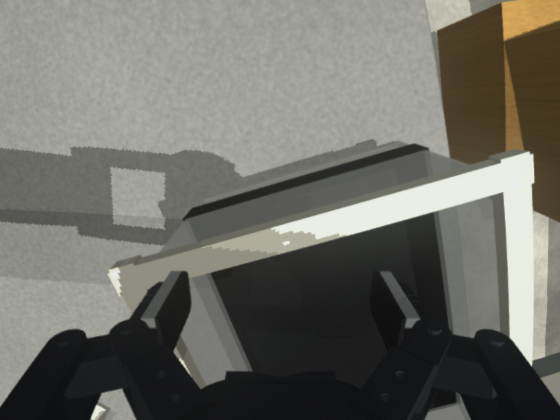

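```bash
cat > h.py <<'E'
import numpy as np,cv2
from plant import cams,sensors
def ray(f,u,v):
    K=f["camera_matrix"];k=f["k1"];p=np.array([(u-K[0,2])/K[0,0],(v-K[1,2])/K[1,1]])
    q=p.copy()
    for _ in range(20): q=p/(1+k*(q@q))
    T=f["cam_to_world"];d=T[:3,:3]@np.array([q[0],q[1],1]);return T[:3,3],d
def onz(f,u,v,z):
    o,d=ray(f,u,v);return o+d*(z-o[2])/d[2]
def proj(f,P):
    T=f["cam_to_world"];c=T[:3,:3].T@(np.asarray(P)-T[:3,3]);q=c[:2]/c[2];q=q*(1+f["k1"]*(q@q));K=f["camera_matrix"]
    return K[0,0]*q[0]+K[0,2],K[1,1]*q[1]+K[1,2]
def cross(f1,p1,f2,p2):
    o1,d1=ray(f1,*p1);o2,d2=ray(f2,*p2);d1/=np.linalg.norm(d1);d2/=np.linalg.norm(d2)
    t=np.linalg.lstsq(np.c_[d1,-d2],o2-o1,rcond=None)[0];a=o1+t[0]*d1;b=o2+t[1]*d2
    return (a+b)/2,np.linalg.norm(a-b)
def zoom(f,x0,y0,w,h,s,name):
    c=f["img"][y0:y0+h,x0:x0+w];cv2.imwrite(name,cv2.resize(c,None,fx=s,fy=s,interpolation=cv2.INTER_CUBIC))
E
python3 - <<'E'
from h import *
zoom(cams.grab_frame("top"),225,145,120,130,4.6,"pics/tz.png")
zoom(cams.grab_frame("scene"),200,185,130,120,5,"pics/sz.png")
E
```

```text
(no output)
```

View pics/tz.png

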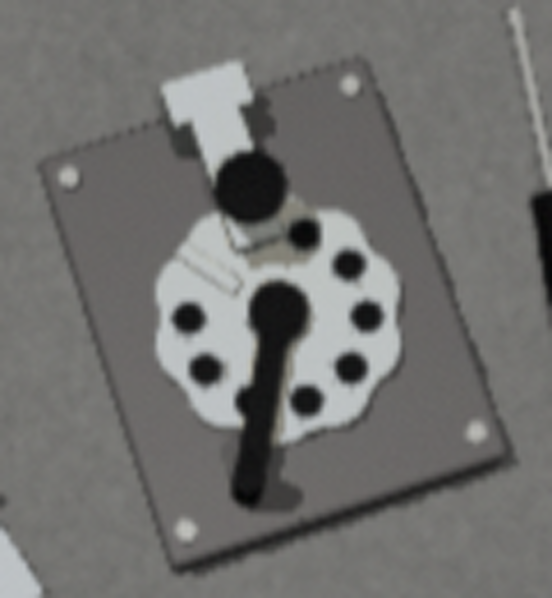

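View pics/sz.png

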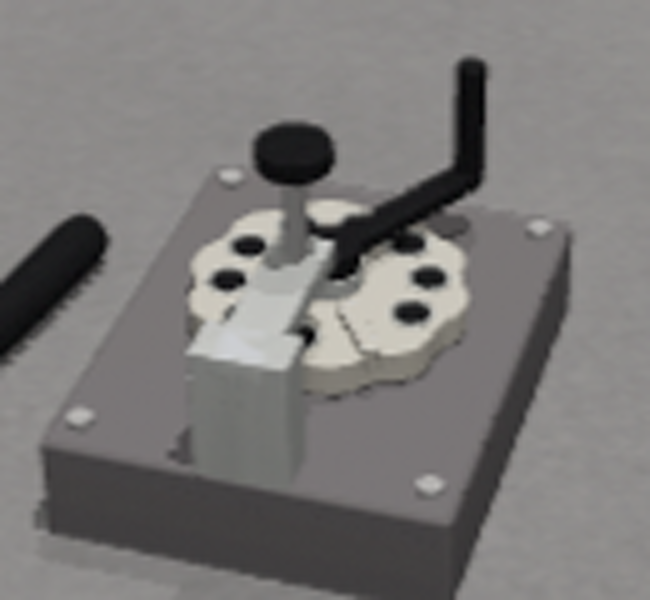

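```bash
cat > pose.py <<'E'
from h import *
f=cams.grab_frame("top");g=cams.grab_frame("scene")
Z=lambda p:(225+(p[0]+.5)/4.6-.5,145+(p[1]+.5)/4.6-.5)
S=lambda p:(200+(p[0]+.5)/5-.5,185+(p[1]+.5)/5-.5)
def ang(v): return np.arctan2(v[1],v[0])
c=[onz(f,*Z(p),.0505)[:2] for p in [(68,177),(349,85),(476,432),(186,530)]]
print(np.round(c,4))
x=(c[0]+c[1]-c[2]-c[3])/2;y=(c[0]-c[1]+c[3]-c[2])/2
print("len",np.linalg.norm(x),np.linalg.norm(y),"yaw",ang(x),ang(y)-np.pi/2)
cs=[onz(g,*S(p),.0505)[:2] for p in [(429,485),(79,416),(230,175),(539,228)]]
print("scene",np.round(cs,4)); xs=(cs[0]+cs[1]-cs[2]-cs[3])/2; print(ang(xs))
yaw=ang(x); ux=np.array([np.cos(yaw),np.sin(yaw)])
ctr=np.mean(c,0);ctr2=np.mean(cs,0);print(ctr,ctr2)
O=(ctr+ctr2)/2-0.010*ux
print("O",O, "yaw",yaw)
print("O top/scene",ctr-.01*ux,ctr2-.01*ux)
print("head2v",cross(f,Z((250,187)),g,S((294,142))), "exp",O+.042*ux)
print("hubcap",onz(f,*Z((278,310)),.09))
print("peg top",cross(f,Z((247,488)),g,S((471,66))))
rib=onz(f,*Z((212,268)),.071)[:2]; print("rib",rib,np.linalg.norm(rib-O),ang(rib-O)-yaw)
for p in [(189,318),(205,369),(306,401),(351,368),(367,316),(348,265),(303,233)]:
    q=onz(f,*Z(p),.066)[:2];print(np.linalg.norm(q-O),(ang(q-O)-yaw)/.6283)
pt=cross(f,Z((247,488)),g,S((471,66)))[0][:2]
print("crank",np.linalg.norm(pt-O),(ang(pt-O)-yaw)%6.283, "jar",onz(f,193,222,.075),"br",onz(f,220,268,.02))
E
python3 pose.py
```

```text
[[ 0.6479  0.1352]
 [ 0.697  -0.0008]
 [ 0.5269 -0.0622]
 [ 0.478   0.074 ]]
len 0.18073960014785723 0.14461155271871226 yaw 0.3460176803116583 0.3453395613809387
scene [[ 0.6465  0.1337]
 [ 0.6949 -0.0028]
 [ 0.5244 -0.0641]
 [ 0.4763  0.0729]]
0.34390131403164614
[0.58746647 0.03655604] [0.58554519 0.03494882]
O [0.57709852 0.03236089] yaw 0.3460176803116583
O top/scene [0.57805916 0.0331645 ] [0.57613788 0.03155728]
head2v (array([0.61630025, 0.04701788, 0.1584444 ]), np.float64(0.00032491652127647583)) exp [0.61660921 0.04660536]
hubcap [0.57610977 0.03310238 0.09      ]
peg top (array([0.4899078 , 0.04507077, 0.13069503]), np.float64(0.0023736821398469923))
rib [0.59949018 0.06408885] 0.0388336198185889 0.6102114721115415
0.042133900032804414 1.9791597934794403
0.04225570263294008 2.9559773280936166
0.04147090236191523 -5.028014395612624
0.04140702774673743 -3.9993086335020056
0.04165016915207835 -2.9850554203550894
0.04169547227036561 -1.9722290679830874
0.04274122145749684 -0.9655434485529957
crank 0.08811221218647095 2.6508234731940314 jar [0.55361096 0.229652   0.075     ] br [0.46069244 0.17435134 0.02      ]
```

```bash
python3 - <<'E'
from h import *
from scipy.spatial.transform import Rotation as Ro
s=sensors.state();q=s["tool_rot"];R=Ro.from_quat(q[[1,2,3,0]]).as_matrix();print(np.round(R,3),s["time"])
for c in (R[:,1],R[:,2]): print(np.arctan2(c[1],c[0]))
T=cams.grab_frame("wrist")["cam_to_world"];print(R.T@(T[:3,3]-s["tool_pos"]), R.T@T[:3,:3])
E
```

```text
[[-0.     0.288  0.958]
 [-0.     0.958 -0.288]
 [-1.    -0.    -0.   ]] 0.35
1.279006133072548
-0.2917902226739882
[-0.14251696 -0.00022046 -0.08143443] [[ 4.05913575e-04 -3.18906247e-01  9.47786179e-01]
 [ 9.99999718e-01  7.28058309e-04 -1.83302016e-04]
 [-6.31587445e-04  9.47785986e-01  3.18906453e-01]]
```

```bash
cat > p.py <<'E'
from h import *
from scipy.spatial.transform import Rotation as Ro
O=np.array([.5771,.0324]);YAW=.3455
def st(quiet=False):
    s=sensors.state();q=s["tool_rot"];R=Ro.from_quat(q[[1,2,3,0]]).as_matrix()
    if not quiet:
        a=s["tool_pos"][:2]-O
        print("t",round(s["time"],2),"pos",np.round(s["tool_pos"],4),"hdg",round(np.arctan2(R[1,2],R[0,2]),3),"F",np.round(s["contact_force"],1),"g",round(s["gripper_width"],3),"r",round(np.linalg.norm(a),4),"rigang",round((np.arctan2(a[1],a[0])-YAW)%6.2832,3), "down",np.round(R[:,0],3),"j",np.round(s["joint_pos"],2))
    return s,R
def plan(P,hdg):
    s,R=st()
    Rt=np.c_[[0,0,-1],[-np.sin(hdg),np.cos(hdg),0],[np.cos(hdg),np.sin(hdg),0]]
    d=R.T@(np.asarray(P)-s["tool_pos"])/.025
    w=Ro.from_matrix(R.T@Rt).as_rotvec()/np.radians(5)
    print("-> target",np.round(P,4),"shift",np.round(d,2),"turn",np.round(w,2))
def crank(a,off,z=.105,rr=.085):
    """finger pose behind peg at rig angle a, off = distance behind"""
    w=a+YAW;u=np.array([np.cos(w),np.sin(w)]);t=np.array([-u[1],u[0]])
    return np.r_[O+rr*u-off*t,z],(w+np.pi/2+np.pi)%(2*np.pi)-np.pi
E
python3 -c "
from p import *
plan(*crank(2.65,.045,z=.2)); print(crank(2.65,.045))"
```

```text
t 0.4 pos [0.1798 0.5985 0.2311] hdg -0.292 F [-0.8 -0.1  0.2] g 1.0 r 0.6916 rigang 1.837 down [-0. -0. -1.] j [ 1.16  0.05  1.61 -0.    1.48 -0.12]
-> target [0.4996 0.0893 0.2   ] shift [  1.25 -15.83  18.11] turn [16.33  0.    0.  ]
(array([0.49955628, 0.08929438, 0.105     ]), -1.7168889803846898)
```

Emit:
{"fn": "drive_tool", "kwargs": {"series": [{"x":0.0,"y":-1.1,"z":1.2,"ax":1.2},{"x":0.0,"y":-2.2,"z":2.4,"ax":2.4},{"x":0.0,"y":-3.3,"z":3.6,"ax":3.6},{"x":0.0,"y":-4.4,"z":4.8,"ax":4.8},{"x":0.0,"y":-5.5,"z":6.0,"ax":6.0}], "hand": 0}}

```text
schema error: expected keys x, y, z, ax, ay, az
```

```bash
python3 -c "
from p import *
plan(*crank(2.65,.045,z=.2))"
```

```text
t 0.4 pos [0.1798 0.5985 0.2311] hdg -0.292 F [-0.8 -0.1  0.2] g 1.0 r 0.6916 rigang 1.837 down [-0. -0. -1.] j [ 1.16  0.05  1.61 -0.    1.48 -0.12]
-> target [0.4996 0.0893 0.2   ] shift [  1.25 -15.83  18.11] turn [16.33  0.    0.  ]
```

Emit:
{"fn": "drive_tool", "kwargs": {"series": [{"x":0,"y":-1.1,"z":1.2,"ax":1.2,"ay":0,"az":0},{"x":0,"y":-2.2,"z":2.4,"ax":2.4,"ay":0,"az":0},{"x":0,"y":-3.3,"z":3.6,"ax":3.6,"ay":0,"az":0},{"x":0,"y":-4.4,"z":4.8,"ax":4.8,"ay":0,"az":0},{"x":0,"y":-5.5,"z":6.0,"ax":6.0,"ay":0,"az":0}], "hand": 0}}

```text
time: 0.82
tool_pos: [0.2844, 0.4222, 0.2314]
tool_rot: [0.649, 0.282, 0.648, -0.282]
contact_force: [1.3, -0.6, 0.8]
gripper_width: 0.299
```

```bash
python3 -c "
from p import *
plan(*crank(2.65,.045,z=.2))"
```

```text
t 0.82 pos [0.2844 0.4222 0.2314] hdg -0.82 F [ 1.3 -0.6  0.8] g 0.299 r 0.4875 rigang 1.869 down [ 0.  0. -1.] j [ 0.83 -0.23  1.88 -0.    1.49  0.08]
-> target [0.4996 0.0893 0.2   ] shift [ 1.26 -2.8  15.61] turn [ 1.028e+01 -0.000e+00 -1.000e-02]
```

Emit:
{"fn": "drive_tool", "kwargs": {"series": [{"x":0,"y":-0.3,"z":1.6,"ax":1.1,"ay":0,"az":0},{"x":0,"y":-0.6,"z":3.2,"ax":2.2,"ay":0,"az":0},{"x":0,"y":-0.9,"z":4.8,"ax":3.3,"ay":0,"az":0},{"x":0,"y":-1.2,"z":6.4,"ax":4.4,"ay":0,"az":0},{"x":0,"y":-1.5,"z":8.0,"ax":5.5,"ay":0,"az":0}]}}

```text
time: 1.23
tool_pos: [0.3944, 0.2507, 0.2317]
tool_rot: [0.563, 0.428, 0.563, -0.428]
contact_force: [0.6, 0.8, 0.1]
gripper_width: 0.003
```

```bash
python3 -c "
from p import *
plan(*crank(2.65,.045,z=.2))"
```

```text
t 1.23 pos [0.3944 0.2507 0.2317] hdg -1.3 F [0.6 0.8 0.1] g 0.003 r 0.2847 rigang 1.922 down [ 0.001  0.001 -1.   ] j [ 0.41 -0.34  1.97  0.    1.52  0.14]
-> target [0.4996 0.0893 0.2   ] shift [1.27 2.32 7.35] turn [ 4.78 -0.01 -0.01]
```

Emit:
{"fn": "drive_tool", "kwargs": {"series": [{"x":0,"y":0.5,"z":1.5,"ax":1.0,"ay":0,"az":0},{"x":0,"y":0.9,"z":3.0,"ax":2.0,"ay":0,"az":0},{"x":0.4,"y":1.4,"z":4.5,"ax":3.0,"ay":0,"az":0},{"x":0.8,"y":1.9,"z":6.0,"ax":4.0,"ay":0,"az":0},{"x":1.3,"y":2.3,"z":7.3,"ax":4.8,"ay":0,"az":0}]}}

```text
time: 1.65
tool_pos: [0.5003, 0.0901, 0.1996]
tool_rot: [0.462, 0.536, 0.461, -0.535]
contact_force: [0.3, 1.0, 1.0]
gripper_width: -0.004
```

```bash
python3 -c "
from p import *
plan(*crank(2.65,.045,z=.105))
f=cams.grab_frame('top');g=cams.grab_frame('scene');w=cams.grab_frame('wrist')
zoom(f,205,145,160,140,4,'pics/t1.png');zoom(g,200,165,150,130,4,'pics/s1.png');cv2.imwrite('pics/w1.png',w['img'])"
```

```text
t 1.65 pos [0.5003 0.0901 0.1996] hdg -1.719 F [0.3 1.  1. ] g -0.004 r 0.0961 rigang 2.152 down [ 0.003 -0.    -1.   ] j [ 0.03 -0.21  1.92 -0.    1.43  0.18]
-> target [0.4996 0.0893 0.105 ] shift [ 3.78 -0.03  0.04] turn [-0.03 -0.   -0.03]
```

View pics/w1.png

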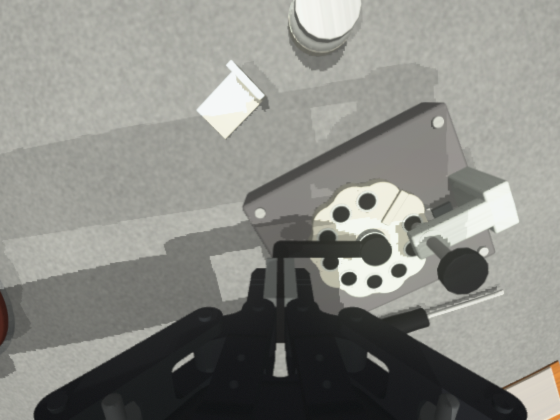

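View pics/s1.png

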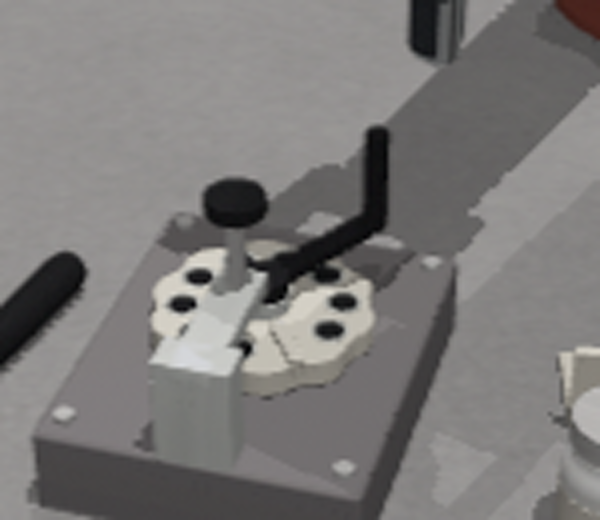

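```bash
python3 -c "
import cv2
i=cv2.imread('pics/w1.png')[225:345,200:360];i=cv2.convertScaleAbs(i,alpha=2,beta=20);cv2.imwrite('pics/w1z.png',cv2.resize(i,None,fx=4.5,fy=4.5))"
```

```text
(no output)
```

View pics/w1z.png

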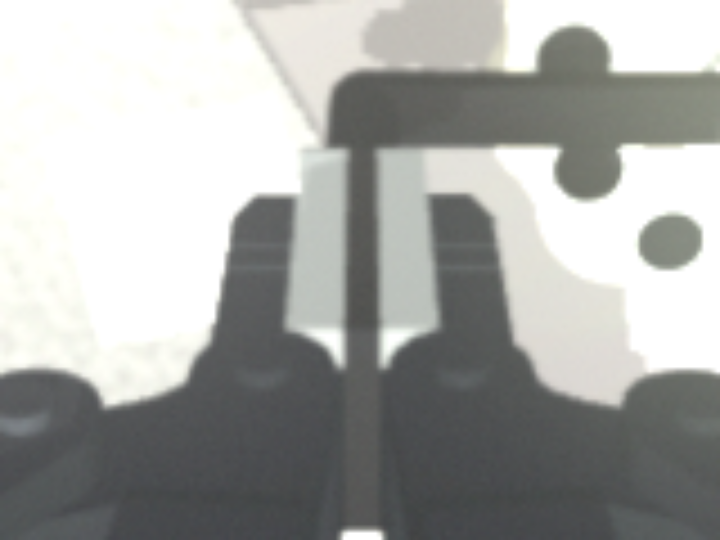

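View pics/t1.png

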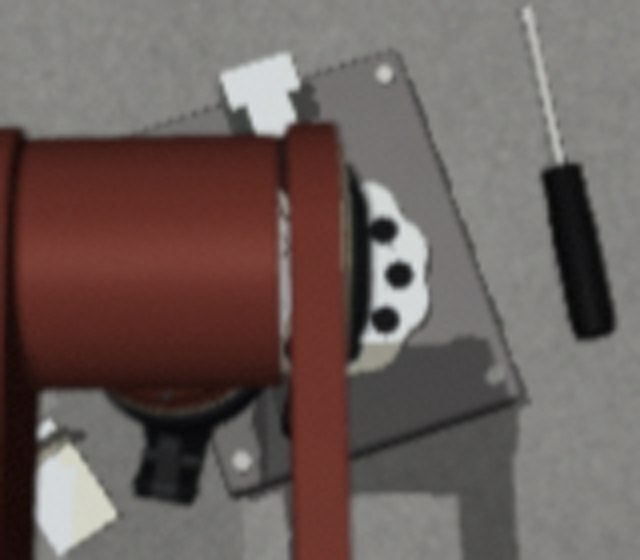

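Emit:
{"fn": "drive_tool", "kwargs": {"series": [{"x":1.3,"y":0,"z":0,"ax":0,"ay":0,"az":0},{"x":2.6,"y":0,"z":0,"ax":0,"ay":0,"az":0},{"x":3.6,"y":0,"z":0,"ax":0,"ay":0,"az":0},{"x":3.8,"y":0,"z":0.3,"ax":0,"ay":0,"az":0},{"x":3.8,"y":0,"z":0.6,"ax":0,"ay":0,"az":0}]}}

```text
time: 2.22
tool_pos: [0.4947, 0.0781, 0.1022]
tool_rot: [-0.463, -0.533, -0.465, 0.535]
contact_force: [0.6, 0.6, 0.6]
gripper_width: 0.004
```

```bash
python3 -c "
from p import *
plan(*crank(2.65,.018));plan(*crank(2.95,.018))
g=cams.grab_frame('scene')
zoom(g,200,145,150,140,4,'pics/s2.png')"
```

```text
t 2.22 pos [0.4947 0.0781 0.1022] hdg -1.712 F [0.6 0.6 0.6] g 0.004 r 0.0943 rigang 2.29 down [-0.004 -0.    -1.   ] j [ 0.01 -0.13  2.01  0.    1.26  0.15]
-> target [0.4956 0.0626 0.105 ] shift [-0.11  0.13  0.61] turn [0.06 0.01 0.05]
t 2.22 pos [0.4947 0.0781 0.1022] hdg -1.712 F [0.6 0.6 0.6] g 0.004 r 0.0943 rigang 2.29 down [-0.004 -0.    -1.   ] j [ 0.01 -0.13  2.01  0.    1.26  0.15]
-> target [0.4903 0.0372 0.105 ] shift [-0.11  0.06  1.65] turn [-3.38  0.    0.05]
```

View pics/s2.png

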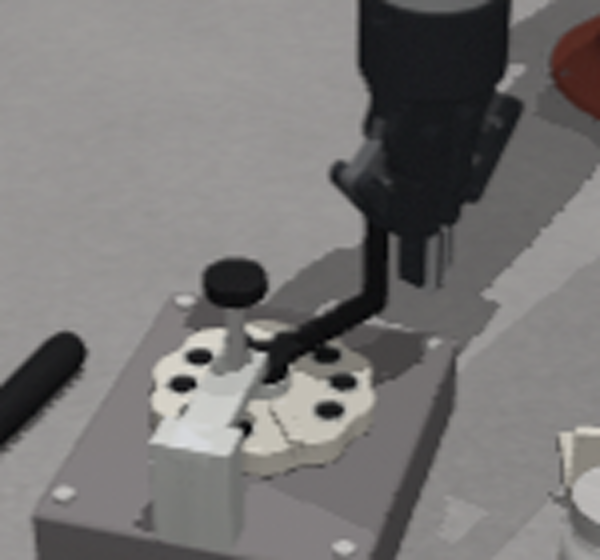

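Emit:
{"fn": "drive_tool", "kwargs": {"series": [{"x":-0.1,"y":0.05,"z":0.3,"ax":-0.6,"ay":0,"az":0},{"x":-0.2,"y":0.1,"z":0.6,"ax":-1.2,"ay":0,"az":0},{"x":-0.3,"y":0.1,"z":0.9,"ax":-1.8,"ay":0,"az":0},{"x":-0.3,"y":0.1,"z":1.25,"ax":-2.6,"ay":0,"az":0},{"x":-0.3,"y":0.05,"z":1.6,"ax":-3.4,"ay":0,"az":0}]}}

```text
time: 2.68
tool_pos: [0.4942, 0.0374, 0.1151]
tool_rot: [0.539, 0.461, 0.536, -0.458]
contact_force: [0.0, 0.5, 0.3]
gripper_width: -0.0
```

```bash
python3 -c "
from p import *
plan(*crank(3.2,.018,z=.11))
plan(*crank(3.3,.018,z=.11))
g=cams.grab_frame('scene')
zoom(g,200,145,150,140,4,'pics/s3.png')"
```

```text
t 2.68 pos [0.4942 0.0374 0.1151] hdg -1.414 F [0.  0.5 0.3] g -0.0 r 0.083 rigang 2.736 down [ 0.006 -0.    -1.   ] j [-0.07 -0.16  2.02  0.    1.28 -0.23]
-> target [0.4919 0.0155 0.11  ] shift [ 0.2  -0.23  0.85] turn [-2.83  0.02 -0.07]
t 2.68 pos [0.4942 0.0374 0.1151] hdg -1.414 F [0.  0.5 0.3] g -0.0 r 0.083 rigang 2.736 down [ 0.006 -0.    -1.   ] j [-0.07 -0.16  2.02  0.    1.28 -0.23]
-> target [0.494  0.0071 0.11  ] shift [ 0.2  -0.2   1.19] turn [-3.97  0.03 -0.07]
```

View pics/s3.png

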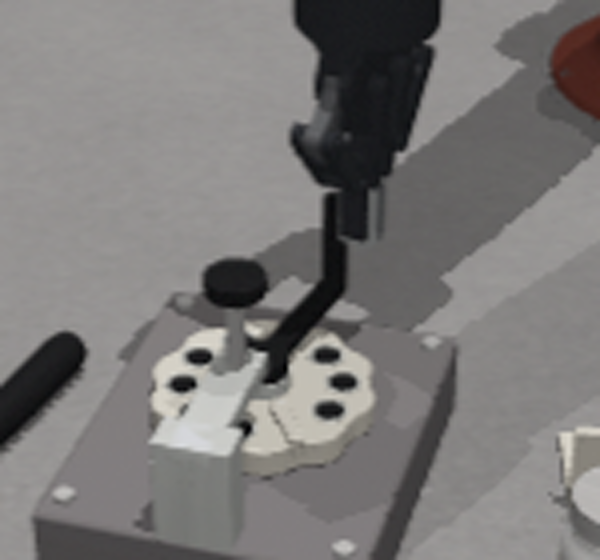

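Emit:
{"fn": "drive_tool", "kwargs": {"series": [{"x":0.1,"y":-0.1,"z":0.2,"ax":-0.7,"ay":0,"az":0},{"x":0.2,"y":-0.15,"z":0.4,"ax":-1.4,"ay":0,"az":0},{"x":0.2,"y":-0.2,"z":0.6,"ax":-2.1,"ay":0,"az":0},{"x":0.2,"y":-0.23,"z":0.8,"ax":-2.7,"ay":0,"az":0},{"x":0.2,"y":-0.22,"z":1.0,"ax":-3.3,"ay":0,"az":0}]}}

```text
time: 3.15
tool_pos: [0.4924, 0.0135, 0.1093]
tool_rot: [0.599, 0.38, 0.596, -0.376]
contact_force: [1.5, 3.9, 0.2]
gripper_width: 0.001
```

```bash
python3 -c "
from p import *
plan(*crank(3.4,.018,z=.11))
plan(*crank(3.5,.018,z=.11))
g=cams.grab_frame('scene')
zoom(g,200,145,150,140,4,'pics/s4.png')"
```

```text
t 3.15 pos [0.4924 0.0135 0.1093] hdg -1.128 F [1.5 3.9 0.2] g 0.001 r 0.0868 rigang 3.015 down [ 0.006  0.003 -1.   ] j [-0.13 -0.16  2.03  0.    1.27 -0.57]
-> target [ 0.4969 -0.0011  0.11  ] shift [-0.03 -0.09  0.6 ] turn [-1.85  0.   -0.07]
t 3.15 pos [0.4924 0.0135 0.1093] hdg -1.128 F [1.5 3.9 0.2] g 0.001 r 0.0868 rigang 3.015 down [ 0.006  0.003 -1.   ] j [-0.13 -0.16  2.03  0.    1.27 -0.57]
-> target [ 0.5007 -0.0089  0.11  ] shift [-0.03 -0.08  0.95] turn [-2.99  0.01 -0.07]
```

View pics/s4.png

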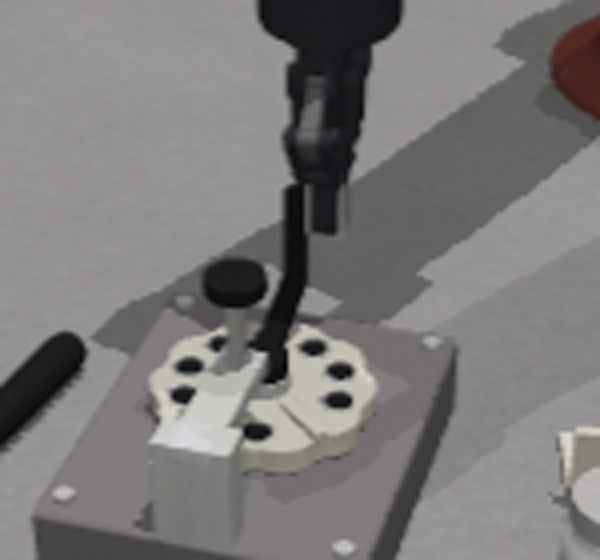

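Emit:
{"fn": "drive_tool", "kwargs": {"series": [{"x":0,"y":0,"z":0.1,"ax":-0.4,"ay":0,"az":0},{"x":0,"y":-0.05,"z":0.2,"ax":-0.7,"ay":0,"az":0},{"x":0,"y":-0.05,"z":0.3,"ax":-1.0,"ay":0,"az":0},{"x":0,"y":-0.08,"z":0.4,"ax":-1.4,"ay":0,"az":0},{"x":0,"y":-0.08,"z":0.5,"ax":-1.7,"ay":0,"az":0}]}}

```text
time: 3.62
tool_pos: [0.4952, 0.0, 0.1086]
tool_rot: [0.625, 0.334, 0.622, -0.333]
contact_force: [-0.3, -0.6, -0.0]
gripper_width: 0.002
```

```bash
python3 -c "
from p import *
plan(*crank(3.4,.018,z=.11))
plan(*crank(3.7,.018,z=.11))
g=cams.grab_frame('scene')
zoom(g,200,145,150,140,4,'pics/s5.png')"
```

```text
t 3.62 pos [0.4952 0.     0.1086] hdg -0.982 F [-0.3 -0.6 -0. ] g 0.002 r 0.0881 rigang 3.173 down [ 0.004 -0.001 -1.   ] j [-0.15 -0.16  2.03 -0.    1.27 -0.74]
-> target [ 0.4969 -0.0011  0.11  ] shift [-0.06  0.03  0.07] turn [-0.17  0.03 -0.03]
t 3.62 pos [0.4952 0.     0.1086] hdg -0.982 F [-0.3 -0.6 -0. ] g 0.002 r 0.0881 rigang 3.173 down [ 0.004 -0.001 -1.   ] j [-0.15 -0.16  2.03 -0.    1.27 -0.74]
-> target [ 0.5104 -0.0233  0.11  ] shift [-0.05 -0.01  1.11] turn [-3.61  0.03 -0.02]
```

View pics/s5.png

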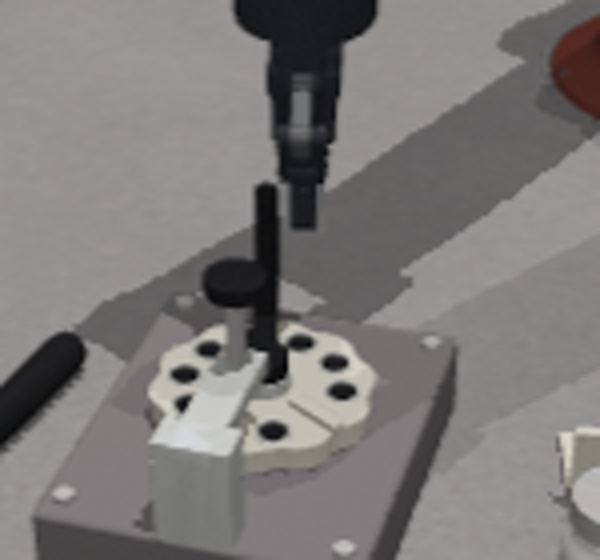

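Emit:
{"fn": "drive_tool", "kwargs": {"series": [{"x":-0.05,"y":0,"z":0.25,"ax":-0.8,"ay":0,"az":0},{"x":-0.05,"y":0,"z":0.5,"ax":-1.6,"ay":0,"az":0},{"x":-0.05,"y":0,"z":0.75,"ax":-2.4,"ay":0,"az":0},{"x":-0.05,"y":0,"z":0.95,"ax":-3.1,"ay":0,"az":0},{"x":-0.05,"y":0,"z":1.15,"ax":-3.7,"ay":0,"az":0}]}}

```text
time: 4.08
tool_pos: [0.5101, -0.0225, 0.1092]
tool_rot: [0.669, 0.229, 0.67, -0.227]
contact_force: [-3.1, 6.7, 3.4]
gripper_width: 0.002
```

```bash
python3 -c "
from p import *
plan(*crank(3.85,.018,z=.11))
plan(*crank(4.0,.018,z=.11))
g=cams.grab_frame('scene')
zoom(g,200,145,150,140,4,'pics/s6.png')"
```

```text
t 4.08 pos [ 0.5101 -0.0225  0.1092] hdg -0.658 F [-3.1  6.7  3.4] g 0.002 r 0.0867 rigang 3.482 down [-0.     0.003 -1.   ] j [-0.19 -0.11  1.99  0.    1.27 -1.11]
-> target [ 0.5194 -0.0326  0.11  ] shift [-0.03 -0.09  0.54] turn [-1.62 -0.02 -0.03]
t 4.08 pos [ 0.5101 -0.0225  0.1092] hdg -0.658 F [-3.1  6.7  3.4] g 0.002 r 0.0867 rigang 3.482 down [-0.     0.003 -1.   ] j [-0.19 -0.11  1.99  0.    1.27 -1.11]
-> target [ 0.5298 -0.0405  0.11  ] shift [-0.03 -0.09  1.06] turn [-3.34 -0.02 -0.03]
```

View pics/s6.png

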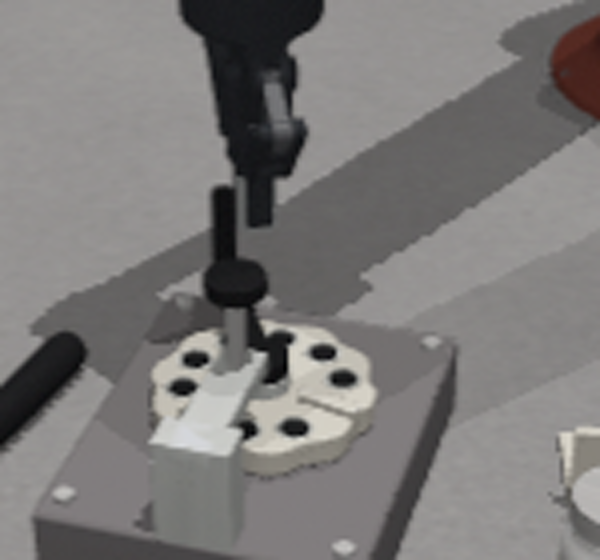

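Emit:
{"fn": "drive_tool", "kwargs": {"series": [{"x":0,"y":0,"z":0.1,"ax":-0.3,"ay":0,"az":0},{"x":0,"y":-0.05,"z":0.2,"ax":-0.6,"ay":0,"az":0},{"x":0,"y":-0.07,"z":0.3,"ax":-0.9,"ay":0,"az":0},{"x":0,"y":-0.09,"z":0.4,"ax":-1.2,"ay":0,"az":0},{"x":0,"y":-0.1,"z":0.5,"ax":-1.5,"ay":0,"az":0}]}}

```text
time: 4.55
tool_pos: [0.5186, -0.0321, 0.1091]
tool_rot: [0.683, 0.185, 0.683, -0.184]
contact_force: [-1.4, 5.3, 1.3]
gripper_width: -0.001
```

```bash
python3 -c "
from p import *
plan(*crank(4.0,.018,z=.11))
plan(*crank(4.3,.018,z=.11))
g=cams.grab_frame('scene')
zoom(g,200,145,150,140,4,'pics/s7.png')"
```

```text
t 4.55 pos [ 0.5186 -0.0321  0.1091] hdg -0.528 F [-1.4  5.3  1.3] g -0.001 r 0.0871 rigang 3.63 down [ 0.001  0.002 -1.   ] j [-0.21 -0.09  1.97  0.    1.27 -1.25]
-> target [ 0.5298 -0.0405  0.11  ] shift [-0.04 -0.07  0.56] turn [-1.85 -0.01 -0.03]
t 4.55 pos [ 0.5186 -0.0321  0.1091] hdg -0.528 F [-1.4  5.3  1.3] g -0.001 r 0.0871 rigang 3.63 down [ 0.001  0.002 -1.   ] j [-0.21 -0.09  1.97  0.    1.27 -1.25]
-> target [ 0.5535 -0.0512  0.11  ] shift [-0.04  0.04  1.59] turn [-5.29 -0.   -0.03]
```

View pics/s7.png

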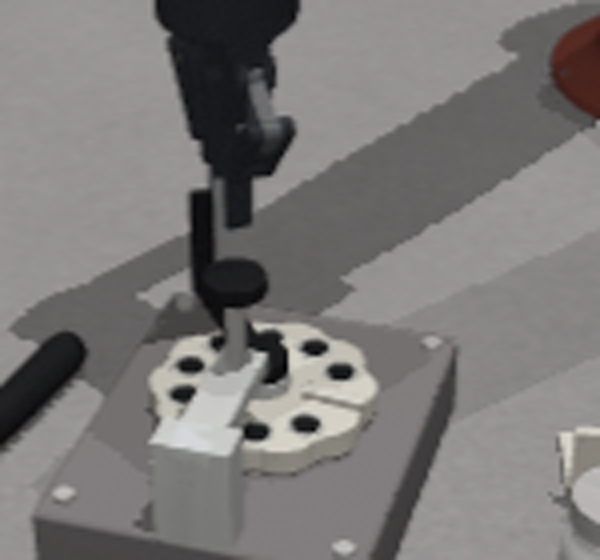

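Emit:
{"fn": "drive_tool", "kwargs": {"series": [{"x":0,"y":0,"z":0.08,"ax":-0.3,"ay":0,"az":0},{"x":0,"y":-0.03,"z":0.16,"ax":-0.6,"ay":0,"az":0},{"x":0,"y":-0.05,"z":0.24,"ax":-0.9,"ay":0,"az":0},{"x":0,"y":-0.06,"z":0.32,"ax":-1.2,"ay":0,"az":0},{"x":0,"y":-0.06,"z":0.4,"ax":-1.4,"ay":0,"az":0}]}}

```text
time: 5.02
tool_pos: [0.5269, -0.0397, 0.1089]
tool_rot: [0.693, 0.143, 0.692, -0.143]
contact_force: [0.5, 0.0, -0.4]
gripper_width: -0.001
```

```bash
python3 -c "
from p import *
plan(*crank(4.0,.018,z=.11))
plan(*crank(4.3,.018,z=.11))
g=cams.grab_frame('scene')
zoom(g,200,145,150,140,4,'pics/s8.png')
zoom(cams.grab_frame('top'),205,145,160,140,4,'pics/t8.png')"
```

```text
t 5.02 pos [ 0.5269 -0.0397  0.1089] hdg -0.406 F [ 0.5  0.  -0.4] g -0.001 r 0.0879 rigang 3.758 down [ 0.002 -0.    -1.   ] j [-0.22 -0.07  1.95 -0.    1.26 -1.38]
-> target [ 0.5298 -0.0405  0.11  ] shift [-0.04  0.02  0.12] turn [-0.45  0.02 -0.  ]
t 5.02 pos [ 0.5269 -0.0397  0.1089] hdg -0.406 F [ 0.5  0.  -0.4] g -0.001 r 0.0879 rigang 3.758 down [ 0.002 -0.    -1.   ] j [-0.22 -0.07  1.95 -0.    1.26 -1.38]
-> target [ 0.5535 -0.0512  0.11  ] shift [-0.04 -0.    1.16] turn [-3.89  0.02  0.  ]
```

View pics/s8.png

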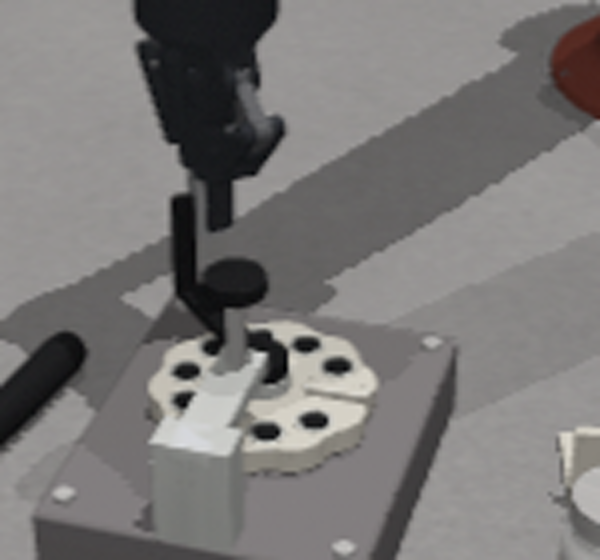

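View pics/t8.png

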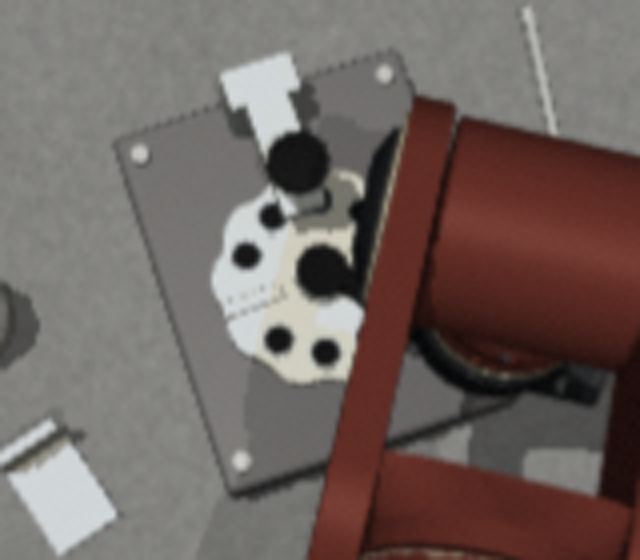

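```bash
cat > tur.py <<'E'
from p import *
import sys
f=cams.grab_frame('top')
def tang(pts,x0=205,y0=145,s=4,z=.066):
    for p in pts:
        q=onz(f,x0+(p[0]+.5)/s-.5,y0+(p[1]+.5)/s-.5,z)[:2]-O
        a=np.arctan2(q[1],q[0])-YAW
        print(np.round(np.linalg.norm(q),4),"click",round((a%6.2832)/.62832,2))
E
python3 -c "
from tur import *
tang([(253,300)],z=.071);tang([(246,255),(272,215),(278,340),(325,352)])"
```

```text
0.0397 click 2.55
0.0429 click 1.53
0.0436 click 0.55
0.0422 click 3.52
0.0413 click 4.53
```

```bash
python3 -c "
from p import *
st()
zoom(cams.grab_frame('top'),205,145,160,140,4,'pics/t9.png');st()"
```

```text
t 5.17 pos [ 0.5268 -0.04    0.1084] hdg -0.407 F [ 0.2 -0.6  0.7] g -0.0 r 0.0881 rigang 3.76 down [ 0.002 -0.001 -1.   ] j [-0.22 -0.07  1.95 -0.    1.26 -1.38]
t 5.22 pos [ 0.5267 -0.04    0.1082] hdg -0.407 F [-0.4 -0.4  0.3] g 0.002 r 0.0882 rigang 3.758 down [ 0.001 -0.001 -1.   ] j [-0.22 -0.07  1.95 -0.    1.26 -1.38]
```

View pics/t9.png

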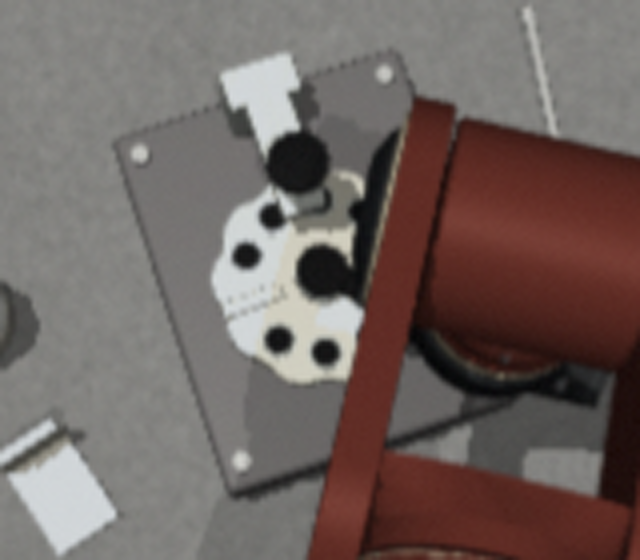

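Emit:
{"fn": "drive_tool", "kwargs": {"series": [{"x":0,"y":0,"z":0.05,"ax":-0.2,"ay":0,"az":0},{"x":0,"y":0,"z":0.1,"ax":-0.4,"ay":0,"az":0},{"x":0,"y":0,"z":0.15,"ax":-0.6,"ay":0,"az":0},{"x":0,"y":0,"z":0.2,"ax":-0.8,"ay":0,"az":0}]}}

```text
time: 5.55
tool_pos: [0.5309, -0.0418, 0.1076]
tool_rot: [0.697, 0.117, 0.697, -0.118]
contact_force: [0.8, -0.5, 0.3]
gripper_width: 0.005
```

```bash
python3 -c "
from p import *
plan(*crank(4.0,.018,z=.11))
zoom(cams.grab_frame('scene'),200,145,150,140,4,'pics/s10.png')
zoom(cams.grab_frame('top'),205,145,160,140,4,'pics/t10.png')"
```

```text
t 5.55 pos [ 0.5309 -0.0418  0.1076] hdg -0.334 F [ 0.8 -0.5  0.3] g 0.005 r 0.0874 rigang 3.81 down [ 0. -0. -1.] j [-0.22 -0.06  1.94 -0.    1.26 -1.46]
-> target [ 0.5298 -0.0405  0.11  ] shift [-0.1   0.04 -0.06] turn [0.38 0.   0.  ]
```

View pics/t10.png

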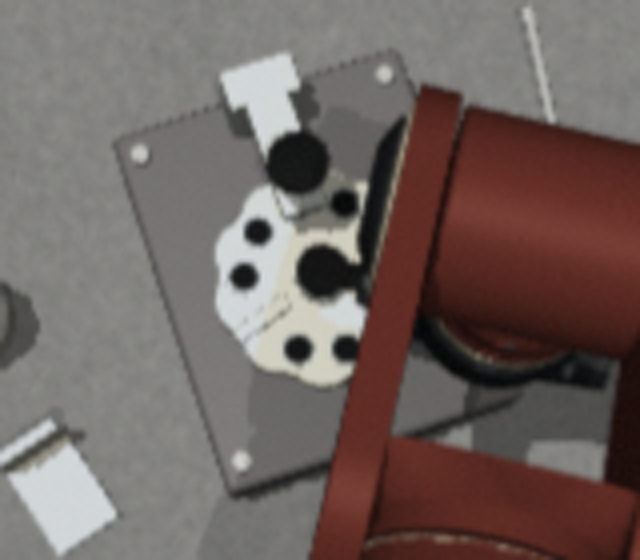

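View pics/s10.png

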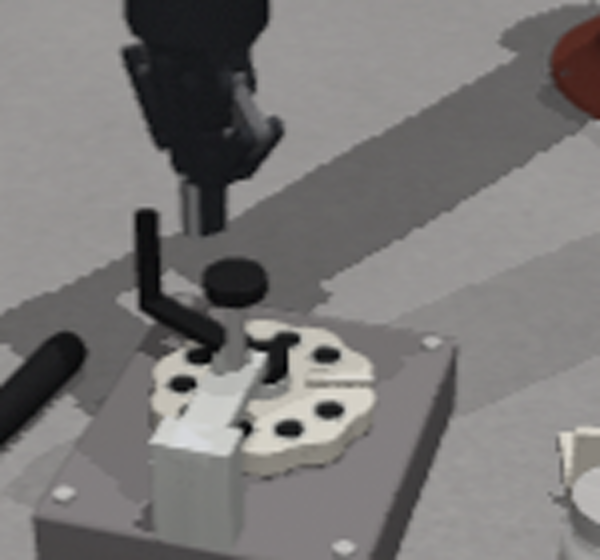

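```bash
python3 -c "
from p import *
plan(*crank(4.2,.018,z=.11));plan(*crank(4.4,.018,z=.11))"
```

```text
t 5.65 pos [ 0.531  -0.0418  0.1075] hdg -0.335 F [ 0.7  0.6 -0.7] g -0.001 r 0.0874 rigang 3.811 down [ 0. -0. -1.] j [-0.22 -0.06  1.94 -0.    1.26 -1.45]
-> target [ 0.5452 -0.0484  0.11  ] shift [-0.1  -0.06  0.63] turn [-1.93  0.    0.  ]
t 5.65 pos [ 0.531  -0.0418  0.1075] hdg -0.335 F [ 0.7  0.6 -0.7] g -0.001 r 0.0874 rigang 3.811 down [ 0. -0. -1.] j [-0.22 -0.06  1.94 -0.    1.26 -1.45]
-> target [ 0.5619 -0.0531  0.11  ] shift [-0.1  -0.02  1.32] turn [-4.22  0.    0.  ]
```

Emit:
{"fn": "drive_tool", "kwargs": {"series": [{"x":-0.1,"y":-0.03,"z":0.3,"ax":-0.9,"ay":0,"az":0},{"x":-0.1,"y":-0.06,"z":0.6,"ax":-1.9,"ay":0,"az":0},{"x":-0.1,"y":-0.05,"z":0.9,"ax":-2.8,"ay":0,"az":0},{"x":-0.1,"y":-0.04,"z":1.1,"ax":-3.5,"ay":0,"az":0},{"x":-0.1,"y":-0.02,"z":1.3,"ax":-4.2,"ay":0,"az":0}]}}

```text
time: 6.07
tool_pos: [0.5601, -0.0529, 0.11]
tool_rot: [0.705, -0.012, 0.709, 0.012]
contact_force: [-6.6, 0.4, 4.8]
gripper_width: 0.0
```

```bash
python3 -c "
from p import *
plan(*crank(4.5,.018,z=.11));plan(*crank(4.6,.018,z=.11))"
```

```text
t 6.07 pos [ 0.5601 -0.0529  0.11  ] hdg 0.034 F [-6.6  0.4  4.8] g 0.0 r 0.087 rigang 4.17 down [-0.005  0.    -1.   ] j [-0.23  0.01  1.86 -0.    1.27 -1.83]
-> target [ 0.5705 -0.0542  0.11  ] shift [-0.   -0.07  0.42] turn [-1.13 -0.05 -0.01]
t 6.07 pos [ 0.5601 -0.0529  0.11  ] hdg 0.034 F [-6.6  0.4  4.8] g 0.0 r 0.087 rigang 4.17 down [-0.005  0.    -1.   ] j [-0.23  0.01  1.86 -0.    1.27 -1.83]
-> target [ 0.5792 -0.0545  0.11  ] shift [-0.   -0.09  0.76] turn [-2.28 -0.05 -0.01]
```

Emit:
{"fn": "drive_tool", "kwargs": {"series": [{"x":0,"y":0,"z":0.1,"ax":-0.3,"ay":0,"az":0},{"x":0,"y":-0.03,"z":0.2,"ax":-0.6,"ay":0,"az":0},{"x":0,"y":-0.05,"z":0.3,"ax":-0.9,"ay":0,"az":0},{"x":0,"y":-0.07,"z":0.4,"ax":-1.2,"ay":0,"az":0},{"x":0,"y":-0.08,"z":0.5,"ax":-1.5,"ay":0,"az":0}]}}

```text
time: 6.48
tool_pos: [0.5731, -0.0543, 0.1099]
tool_rot: [0.704, -0.057, 0.706, 0.058]
contact_force: [-3.4, 0.2, 1.9]
gripper_width: -0.002
```

```bash
python3 -c "
from p import *
plan(*crank(4.6,.018,z=.11))
plan(*crank(4.7,.018,z=.11))
zoom(cams.grab_frame('scene'),200,145,150,140,4,'pics/s12.png')
zoom(cams.grab_frame('top'),205,145,160,140,4,'pics/t12.png')"
```

```text
t 6.48 pos [ 0.5731 -0.0543  0.1099] hdg 0.163 F [-3.4  0.2  1.9] g -0.002 r 0.0868 rigang 4.321 down [-0.002  0.001 -1.   ] j [-0.22  0.04  1.83  0.    1.27 -1.96]
-> target [ 0.5792 -0.0545  0.11  ] shift [-0.   -0.05  0.24] turn [-0.8  -0.03 -0.01]
t 6.48 pos [ 0.5731 -0.0543  0.1099] hdg 0.163 F [-3.4  0.2  1.9] g -0.002 r 0.0868 rigang 4.321 down [-0.002  0.001 -1.   ] j [-0.22  0.04  1.83  0.    1.27 -1.96]
-> target [ 0.5879 -0.0538  0.11  ] shift [-0.01 -0.08  0.58] turn [-1.95 -0.03 -0.01]
```

View pics/t12.png

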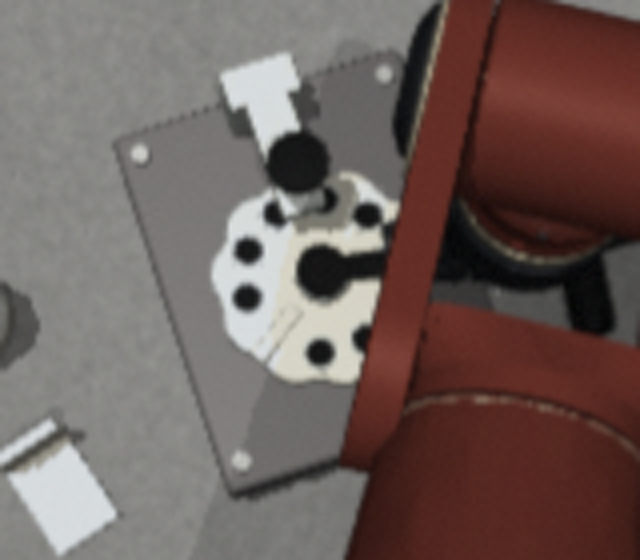

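View pics/s12.png

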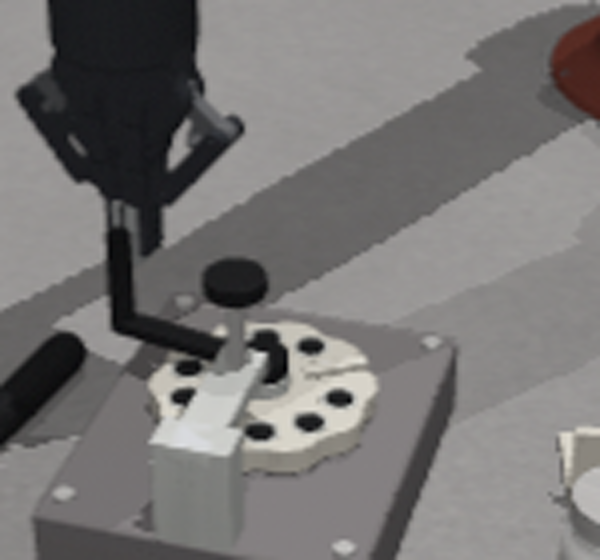

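Emit:
{"fn": "drive_tool", "kwargs": {"series": [{"x":0,"y":0,"z":0.06,"ax":-0.2,"ay":0,"az":0},{"x":0,"y":-0.03,"z":0.12,"ax":-0.4,"ay":0,"az":0},{"x":0,"y":-0.04,"z":0.18,"ax":-0.6,"ay":0,"az":0},{"x":0,"y":-0.05,"z":0.24,"ax":-0.8,"ay":0,"az":0},{"x":0,"y":-0.05,"z":0.3,"ax":-1.0,"ay":0,"az":0}]}}

```text
time: 7.0
tool_pos: [0.5819, -0.0546, 0.1101]
tool_rot: [0.702, -0.089, 0.701, 0.088]
contact_force: [0.1, -0.6, 0.3]
gripper_width: -0.004
```

```bash
python3 -c "
from p import *
plan(*crank(4.7,.018,z=.11))
zoom(cams.grab_frame('scene'),200,145,150,140,4,'pics/s13.png')"
```

```text
t 7.0 pos [ 0.5819 -0.0546  0.1101] hdg 0.251 F [ 0.1 -0.6  0.3] g -0.004 r 0.0871 rigang 4.422 down [ 0.001 -0.    -1.   ] j [-0.22  0.06  1.81 -0.    1.27 -2.04]
-> target [ 0.5879 -0.0538  0.11  ] shift [ 0.   -0.03  0.24] turn [-0.94  0.01  0.  ]
```

View pics/s13.png

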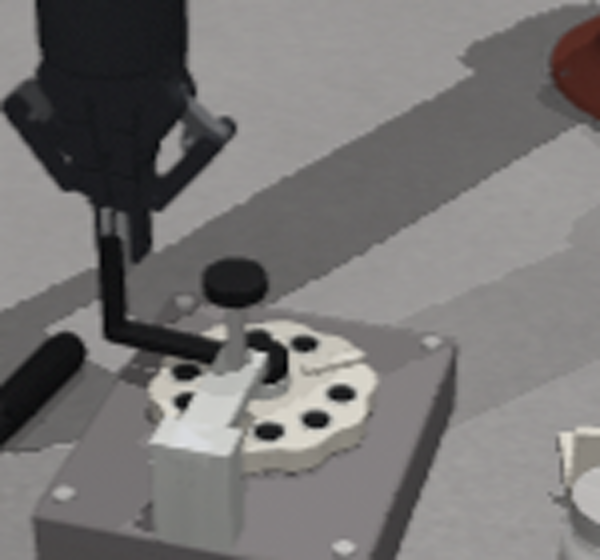

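Near the crest (3.5 clicks); a little further.

Emit:
{"fn": "drive_tool", "kwargs": {"series": [{"x":0,"y":0,"z":0.05,"ax":-0.2,"ay":0,"az":0},{"x":0,"y":0,"z":0.1,"ax":-0.3,"ay":0,"az":0},{"x":0,"y":0,"z":0.15,"ax":-0.5,"ay":0,"az":0},{"x":0,"y":0,"z":0.15,"ax":-0.5,"ay":0,"az":0}]}}

```text
time: 7.38
tool_pos: [0.5854, -0.0535, 0.1102]
tool_rot: [0.7, -0.104, 0.699, 0.104]
contact_force: [-0.4, -0.2, 0.0]
gripper_width: -0.0
```

```bash
python3 -c "
from p import *
plan(*crank(4.7,.018,z=.11))
zoom(cams.grab_frame('scene'),200,145,150,140,4,'pics/s14.png');zoom(cams.grab_frame('top'),205,145,160,140,4,'pics/t14.png')"
```

```text
t 7.38 pos [ 0.5854 -0.0535  0.1102] hdg 0.294 F [-0.4 -0.2  0. ] g -0.0 r 0.0863 rigang 4.464 down [ 0. -0. -1.] j [-0.22  0.07  1.8   0.    1.27 -2.08]
-> target [ 0.5879 -0.0538  0.11  ] shift [ 0.01 -0.04  0.09] turn [-0.45  0.    0.  ]
```

View pics/s14.png

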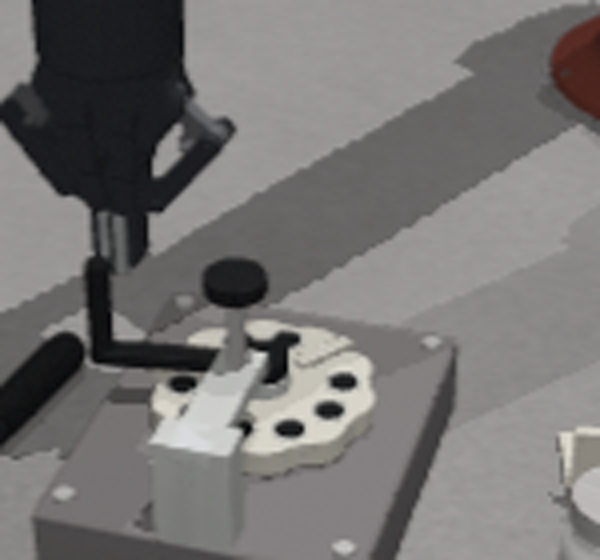

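View pics/t14.png

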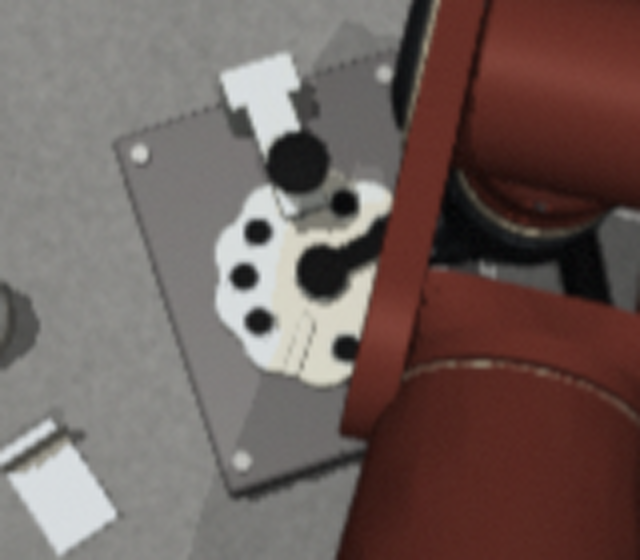

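```bash
python3 -c "
from tur import *
tang([(300,342)],z=.071);tang([(258,232),(244,276),(259,321),(344,203)])"
```

```text
0.0386 click 3.97
0.0426 click 1.0
0.0422 click 1.97
0.0419 click 2.97
0.0426 click 9.02
```

Emit:
{"fn": "drive_tool", "kwargs": {"series": [{"x":0,"y":0,"z":-0.4,"ax":0,"ay":0,"az":0},{"x":-1.2,"y":0,"z":-0.4,"ax":0,"ay":0,"az":0},{"x":-2.6,"y":0,"z":-0.4,"ax":0,"ay":0,"az":0},{"x":-4.0,"y":0,"z":-0.4,"ax":0,"ay":0,"az":0},{"x":-4.0,"y":0,"z":-0.4,"ax":0,"ay":0,"az":0}]}}

```text
time: 7.95
tool_pos: [0.5789, -0.0576, 0.2192]
tool_rot: [0.704, -0.105, 0.695, 0.101]
contact_force: [1.8, -1.0, 1.1]
gripper_width: 0.003
```

```bash
python3 -c "
from p import *
h=np.r_[O+.042*np.array([np.cos(YAW),np.sin(YAW)]),.19];print(h)
plan(h,.294)"
```

```text
[0.61661806 0.04662402 0.19      ]
t 7.95 pos [ 0.5789 -0.0576  0.2192] hdg 0.293 F [ 1.8 -1.   1.1] g 0.003 r 0.09 rigang 4.387 down [ 0.014 -0.003 -1.   ] j [-0.23 -0.05  1.74 -0.    1.44 -2.09]
-> target [0.6166 0.0466 0.19  ] shift [1.18 3.56 2.63] turn [-0.01  0.14  0.08]
```

Emit:
{"fn": "drive_tool", "kwargs": {"series": [{"x":0,"y":1.2,"z":0.9,"ax":0,"ay":0,"az":0},{"x":0,"y":2.4,"z":1.8,"ax":0,"ay":0,"az":0},{"x":0.2,"y":3.6,"z":2.6,"ax":0,"ay":0,"az":0},{"x":0.6,"y":3.6,"z":2.6,"ax":0,"ay":0,"az":0},{"x":0.8,"y":3.6,"z":2.6,"ax":0,"ay":0,"az":0}]}}

```text
time: 8.37
tool_pos: [0.6111, 0.0498, 0.1888]
tool_rot: [0.699, -0.104, 0.7, 0.104]
contact_force: [0.3, 0.1, -0.1]
gripper_width: 0.001
```

```bash
python3 -c "
from p import *
h=np.r_[O+.042*np.array([np.cos(YAW),np.sin(YAW)]),.17];print(h)
plan(h,.294)
zoom(cams.grab_frame('scene'),200,145,150,140,4,'pics/s15.png');st()"
```

```text
[0.61661806 0.04662402 0.17      ]
t 8.37 pos [0.6111 0.0498 0.1888] hdg 0.296 F [ 0.3  0.1 -0.1] g 0.001 r 0.0382 rigang 0.128 down [-0.002 -0.    -1.   ] j [-0.04  0.05  1.68 -0.    1.41 -1.91]
-> target [0.6166 0.0466 0.17  ] shift [ 0.75 -0.19  0.18] turn [ 0.02 -0.02 -0.  ]
t 8.42 pos [0.6102 0.0487 0.1875] hdg 0.294 F [-0.   0.3 -1.3] g -0.001 r 0.0369 rigang 0.113 down [-0.004 -0.    -1.   ] j [-0.04  0.06  1.68 -0.    1.41 -1.91]
```

View pics/s15.png

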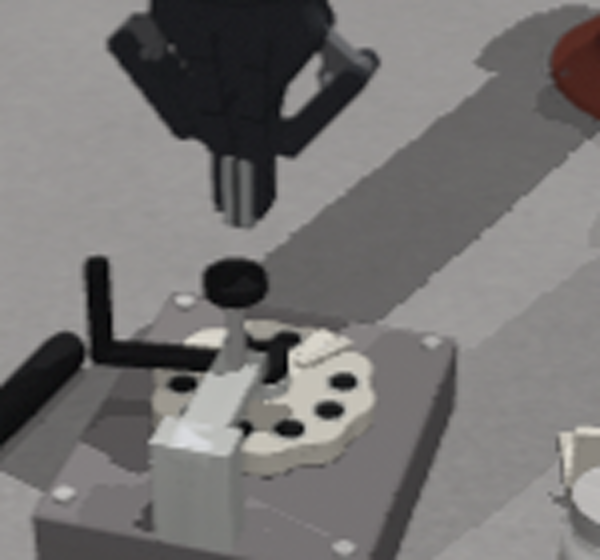

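Emit:
{"fn": "drive_tool", "kwargs": {"series": [{"x":0,"y":-0.1,"z":0.22,"ax":0,"ay":0,"az":0},{"x":0.4,"y":-0.1,"z":0.22,"ax":0,"ay":0,"az":0},{"x":0.8,"y":-0.1,"z":0.22,"ax":0,"ay":0,"az":0},{"x":0.8,"y":-0.1,"z":0.22,"ax":0,"ay":0,"az":0}]}}

```text
time: 8.75
tool_pos: [0.6163, 0.0468, 0.1671]
tool_rot: [0.698, -0.102, 0.701, 0.103]
contact_force: [-0.1, -0.4, -0.1]
gripper_width: 0.001
```

```bash
python3 -c "
from p import *
h=np.r_[O+.042*np.array([np.cos(YAW),np.sin(YAW)]),.135]
plan(h,.294)"
```

```text
t 8.75 pos [0.6163 0.0468 0.1671] hdg 0.292 F [-0.1 -0.4 -0.1] g 0.001 r 0.0417 rigang 0.006 down [-0.004  0.    -1.   ] j [-0.04  0.09  1.69 -0.    1.37 -1.91]
-> target [0.6166 0.0466 0.135 ] shift [ 1.28 -0.01  0.02] turn [-0.03 -0.05 -0.02]
```

Emit:
{"fn": "drive_tool", "kwargs": {"series": [{"x":0.15,"y":0,"z":0,"ax":0,"ay":0,"az":0},{"x":0.3,"y":0,"z":0,"ax":0,"ay":0,"az":0},{"x":0.4,"y":0,"z":0,"ax":0,"ay":0,"az":0},{"x":0.5,"y":0,"z":0,"ax":0,"ay":0,"az":0},{"x":0.6,"y":0,"z":0,"ax":0,"ay":0,"az":0}]}}

```text
time: 9.17
tool_pos: [0.6178, 0.0475, 0.1558]
tool_rot: [0.699, -0.103, 0.7, 0.103]
contact_force: [-3.1, -0.8, 4.2]
gripper_width: 0.001
```

Emit:
{"fn": "drive_tool", "kwargs": {"series": [{"x":0.1,"y":0,"z":0,"ax":0,"ay":0,"az":0},{"x":0.2,"y":0,"z":0,"ax":0,"ay":0,"az":0},{"x":0.3,"y":0,"z":0,"ax":0,"ay":0,"az":0},{"x":0.4,"y":0,"z":0,"ax":0,"ay":0,"az":0},{"x":0.4,"y":0,"z":0,"ax":0,"ay":0,"az":0}]}}

```text
time: 9.58
tool_pos: [0.6178, 0.0476, 0.1444]
tool_rot: [0.7, -0.103, 0.699, 0.103]
contact_force: [-0.4, 0.3, 1.9]
gripper_width: 0.004
```

Emit:
{"fn": "drive_tool", "kwargs": {"series": [{"x":0.08,"y":0,"z":0,"ax":0,"ay":0,"az":0},{"x":0.16,"y":0,"z":0,"ax":0,"ay":0,"az":0},{"x":0.24,"y":0,"z":0,"ax":0,"ay":0,"az":0},{"x":0.32,"y":0,"z":0,"ax":0,"ay":0,"az":0},{"x":0.36,"y":0,"z":0,"ax":0,"ay":0,"az":0}]}}

```text
time: 10.0
tool_pos: [0.6179, 0.0477, 0.1358]
tool_rot: [0.7, -0.103, 0.699, 0.103]
contact_force: [-2.0, -1.2, 4.3]
gripper_width: -0.004
```

Emit:
{"fn": "drive_tool", "kwargs": {"series": [{"x":0.03,"y":0,"z":0,"ax":0,"ay":0,"az":0},{"x":0.06,"y":0,"z":0,"ax":0,"ay":0,"az":0},{"x":0.06,"y":0,"z":0,"ax":0,"ay":0,"az":0}]}}

```text
time: 10.25
tool_pos: [0.6179, 0.0476, 0.1344]
tool_rot: [0.7, -0.103, 0.699, 0.103]
contact_force: [-0.6, -1.6, 2.8]
gripper_width: -0.0
```

Emit:
{"fn": "drive_tool", "kwargs": {"series": [{"x":0.03,"y":0,"z":0,"ax":0,"ay":0,"az":0},{"x":0.06,"y":0,"z":0,"ax":0,"ay":0,"az":0}]}}

```text
time: 10.42
tool_pos: [0.6179, 0.0477, 0.1332]
tool_rot: [0.7, -0.103, 0.699, 0.103]
contact_force: [-0.4, -1.0, 4.3]
gripper_width: 0.003
```

Emit:
{"fn": "drive_tool", "kwargs": {"series": [{"x":0.03,"y":0,"z":0,"ax":0,"ay":0,"az":0},{"x":0.06,"y":0,"z":0,"ax":0,"ay":0,"az":0}]}}

```text
time: 10.58
tool_pos: [0.6179, 0.0477, 0.1316]
tool_rot: [0.7, -0.103, 0.699, 0.103]
contact_force: [-0.6, -0.5, 4.2]
gripper_width: 0.001
```

Emit:
{"fn": "drive_tool", "kwargs": {"series": [{"x":0.03,"y":0,"z":0,"ax":0,"ay":0,"az":0},{"x":0.06,"y":0,"z":0,"ax":0,"ay":0,"az":0}]}}

```text
time: 10.75
tool_pos: [0.6179, 0.0477, 0.13]
tool_rot: [0.7, -0.103, 0.699, 0.103]
contact_force: [0.1, -0.2, 4.3]
gripper_width: 0.0
```

```bash
python3 -c "
from p import *
st()"
```

```text
t 10.75 pos [0.6179 0.0477 0.13  ] hdg 0.293 F [ 0.1 -0.2  4.3] g 0.0 r 0.0435 rigang 0.012 down [ 0.  0. -1.] j [-0.04  0.12  1.71  0.    1.31 -1.91]
```

Emit:
{"fn": "drive_tool", "kwargs": {"series": [{"x":0.03,"y":0,"z":0,"ax":0,"ay":0,"az":0},{"x":0.06,"y":0,"z":0,"ax":0,"ay":0,"az":0}]}}

```text
time: 10.92
tool_pos: [0.6179, 0.0477, 0.1285]
tool_rot: [0.7, -0.103, 0.699, 0.103]
contact_force: [-1.0, 0.2, 4.5]
gripper_width: -0.004
```

Emit:
{"fn": "drive_tool", "kwargs": {"series": [{"x":0.03,"y":0,"z":0,"ax":0,"ay":0,"az":0},{"x":0.06,"y":0,"z":0,"ax":0,"ay":0,"az":0}]}}

```text
time: 11.08
tool_pos: [0.6179, 0.0477, 0.127]
tool_rot: [0.7, -0.103, 0.699, 0.103]
contact_force: [1.1, -0.9, 3.4]
gripper_width: -0.001
```

Emit:
{"fn": "drive_tool", "kwargs": {"series": [{"x":0.03,"y":0,"z":0,"ax":0,"ay":0,"az":0},{"x":0.06,"y":0,"z":0,"ax":0,"ay":0,"az":0}]}}

```text
time: 11.25
tool_pos: [0.6179, 0.0477, 0.1256]
tool_rot: [0.7, -0.103, 0.699, 0.103]
contact_force: [-0.8, -1.2, 6.4]
gripper_width: -0.004
```

Emit:
{"fn": "drive_tool", "kwargs": {"series": [{"x":0.02,"y":0,"z":0,"ax":0,"ay":0,"az":0},{"x":0.03,"y":0,"z":0,"ax":0,"ay":0,"az":0}]}}

```text
time: 11.42
tool_pos: [0.6179, 0.0477, 0.1254]
tool_rot: [0.7, -0.103, 0.699, 0.103]
contact_force: [-2.1, -0.8, 6.7]
gripper_width: -0.001
```

Emit:
{"fn": "drive_tool", "kwargs": {"series": [{"x":0.02,"y":0,"z":0,"ax":0,"ay":0,"az":0},{"x":0.04,"y":0,"z":0,"ax":0,"ay":0,"az":0}]}}

```text
time: 11.58
tool_pos: [0.618, 0.0476, 0.125]
tool_rot: [0.7, -0.103, 0.699, 0.103]
contact_force: [-2.8, -1.3, 10.2]
gripper_width: -0.003
```

Emit:
{"fn": "drive_tool", "kwargs": {"series": [{"x":0.02,"y":0,"z":0,"ax":0,"ay":0,"az":0},{"x":0.04,"y":0,"z":0,"ax":0,"ay":0,"az":0},{"x":0.04,"y":0,"z":0,"ax":0,"ay":0,"az":0}]}}

```text
time: 11.83
tool_pos: [0.618, 0.0477, 0.1245]
tool_rot: [0.7, -0.103, 0.699, 0.103]
contact_force: [-3.5, -1.6, 11.1]
gripper_width: -0.0
```

Emit:
{"fn": "drive_tool", "kwargs": {"series": [{"x":0.02,"y":0,"z":0,"ax":0,"ay":0,"az":0},{"x":0.04,"y":0,"z":0,"ax":0,"ay":0,"az":0},{"x":0.04,"y":0,"z":0,"ax":0,"ay":0,"az":0}]}}

```text
time: 12.08
tool_pos: [0.6181, 0.0476, 0.1241]
tool_rot: [0.7, -0.103, 0.699, 0.103]
contact_force: [-5.8, -1.5, 13.7]
gripper_width: 0.001
```

Force is about 15 N in magnitude; hold for over half a second.

Emit:
{"fn": "drive_tool", "kwargs": {"series": [{"x":0.01,"y":0,"z":0,"ax":0,"ay":0,"az":0},{"x":0.01,"y":0,"z":0,"ax":0,"ay":0,"az":0},{"x":0.01,"y":0,"z":0,"ax":0,"ay":0,"az":0},{"x":0.01,"y":0,"z":0,"ax":0,"ay":0,"az":0},{"x":0.01,"y":0,"z":0,"ax":0,"ay":0,"az":0}]}}

```text
time: 12.5
tool_pos: [0.6181, 0.0477, 0.1241]
tool_rot: [0.7, -0.103, 0.699, 0.103]
contact_force: [-6.1, -1.1, 13.8]
gripper_width: 0.005
```

Emit:
{"fn": "drive_tool", "kwargs": {"series": [{"x":0,"y":0,"z":0,"ax":0,"ay":0,"az":0},{"x":0,"y":0,"z":0,"ax":0,"ay":0,"az":0},{"x":0,"y":0,"z":0,"ax":0,"ay":0,"az":0},{"x":0,"y":0,"z":0,"ax":0,"ay":0,"az":0}]}}

```text
time: 12.83
tool_pos: [0.6181, 0.0477, 0.1241]
tool_rot: [0.7, -0.103, 0.699, 0.103]
contact_force: [-5.5, -1.9, 13.6]
gripper_width: 0.003
```

Emit:
{"fn": "drive_tool", "kwargs": {"series": [{"x":-0.1,"y":0,"z":0,"ax":0,"ay":0,"az":0},{"x":-0.3,"y":0,"z":0,"ax":0,"ay":0,"az":0},{"x":-1.0,"y":0,"z":0,"ax":0,"ay":0,"az":0},{"x":-2.2,"y":0,"z":0,"ax":0,"ay":0,"az":0},{"x":-3.4,"y":0,"z":0,"ax":0,"ay":0,"az":0}]}}

```text
time: 13.25
tool_pos: [0.6161, 0.048, 0.2045]
tool_rot: [0.698, -0.103, 0.701, 0.104]
contact_force: [0.6, -0.1, 0.1]
gripper_width: 0.004
```

Emit:
{"fn": "drive_tool", "kwargs": {"series": [{"x":-1.0,"y":0,"z":-1.4,"ax":0,"ay":0,"az":0},{"x":-1.0,"y":0,"z":-2.8,"ax":0,"ay":0,"az":0},{"x":-1.0,"y":0,"z":-4.2,"ax":0,"ay":0,"az":0},{"x":-1.0,"y":0,"z":-5.6,"ax":0,"ay":0,"az":0},{"x":-1.0,"y":0,"z":-5.6,"ax":0,"ay":0,"az":0}]}}

```text
time: 13.67
tool_pos: [0.4784, 0.007, 0.229]
tool_rot: [0.698, -0.102, 0.701, 0.103]
contact_force: [0.4, 0.2, -0.7]
gripper_width: -0.005
```

```bash
python3 -c "
from p import *
st()
zoom(cams.grab_frame('scene'),200,145,150,140,4,'pics/s20.png');zoom(cams.grab_frame('top'),205,145,160,140,4,'pics/t20.png')"
```

```text
t 13.67 pos [0.4784 0.007  0.229 ] hdg 0.292 F [ 0.4  0.2 -0.7] g -0.005 r 0.1019 rigang 3.048 down [-0.005  0.    -1.   ] j [-0.14 -0.3   1.94 -0.    1.51 -2.  ]
```

View pics/s20.png

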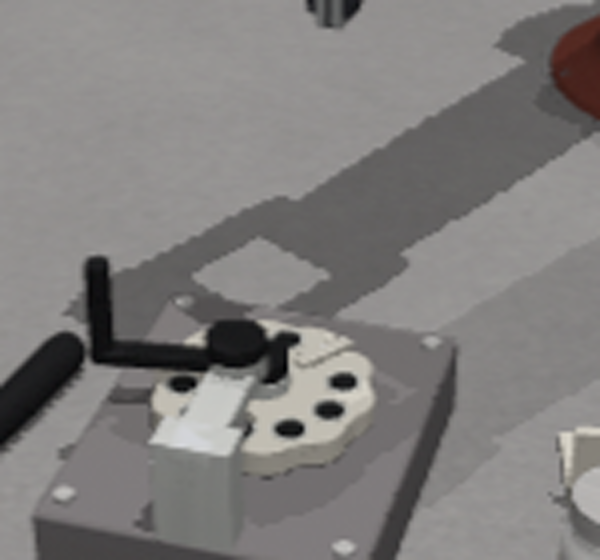

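View pics/t20.png

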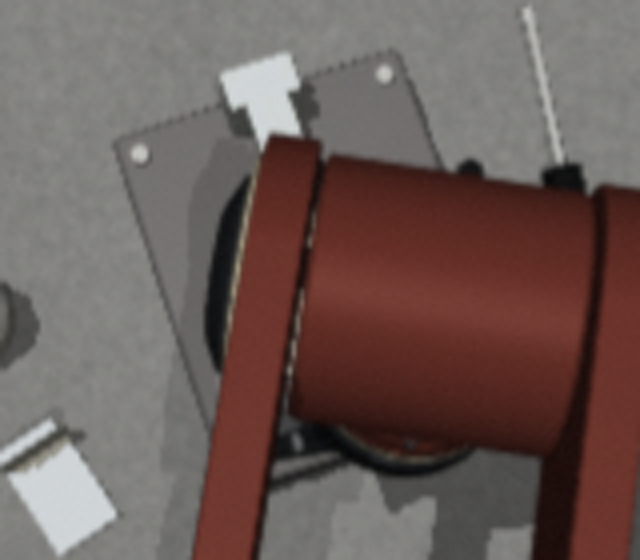

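```bash
python3 -c "
from p import *
g=cams.grab_frame('scene')
for z in (.160,.136,.124):
    u,v=proj(g,[.6167,.0466,z]);print(z,(u-200)*4,(v-145)*4)
from plant import workorder
print(workorder.job_done())"
```

```text
0.16 232.68416723718906 269.41947716650293
0.136 233.52865308366881 310.7777973601244
0.124 233.94437197239745 331.0435822147032
the job is handed in; nothing more can be done
None
```

I turned the turret three clicks anticlockwise, from station 1 to station 4, with the shut fingers pushing the crank peg. I then pushed the spigot down through the fourth orifice onto the seal and left it there. The job was handed in at about 13.7 s; the hand-in gives no verdict.

**Turret:** With station 4 clicked in, the top view put the rib at 3.97 clicks from the spigot. The orifices in view were at 1.00, 1.97, 2.97 and 9.02 clicks. I saw no overshoot at any click. The highest push force I read on the peg was about 8 N.

**Spigot:** It slid at about 4–5 N, and the seal was felt at about 34–35 mm of travel. I held it there for about 0.75 s at 13.7 N downward, about 15 N in total, because there was also a sideways load of about 6 N. During the hold the fingertips showed about 36 mm of travel.

**After letting go:**
- **Touching:** The wrist force read under 1 N with the arm drawn back, so nothing was being touched.
- **Spigot height:** The scene picture shows the spigot head at the height I expected for 124 mm, against 160 mm when raised.
- **Turret and bystanders:** The turret looked unmoved in the scene view, and the parts of the bracket, jar and screwdriver in view looked undisturbed. I did not measure either of these. The arm hid the disc in the last top view, so I could not re-measure the turret angle.

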